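# Pump up the pressure canister until its pin pops out

## Task

Two small steel pressure canisters with mushroom-headed plungers stand on the dispensary bench: one is already charged, its indicator pin standing well out of the lid, the other still has its pin sunk. With the fingertips, pump the plunger of the one with the sunk pin - press it all the way down, let it spring all the way back up, over and over - until its pin pops fully out, and finish with the plunger up again. Do not touch that canister's pin, do not press the other canister's plunger, lift nothing, and leave everything else standing where it is.

Things in the scene. Friction and masses are not known exactly. Their poses are not given: they have to be found in the camera images.
- canister: The canister to charge (pin sunk): upright steel cylinder, 120 mm diameter, about 2.5 kg, standing loose. Origin at the centre of its underside, z up. Lid top at 125 mm; 36 mm collar on the axis to 145 mm. On the lid 43 mm from the axis: the pin towards its +x, a squat brass relief valve (unused, 12 mm high) towards -x. A spout at 85 mm height reaches 85 mm from the axis towards -x.
- plunger_top (a point): Centre of the flat top of the black mushroom head (32 mm in diameter, 12 mm thick) of the plunger to be pumped, 190 mm above the bench when up and 165 mm when fully down. It moves with the plunger, which goes straight down along the canister's axis.
- plunger (a joint): Travel of that plunger in m: 0 up, 0.025 fully down (hard stop). Springs return it: about 2.5 N at the top, 4 N at 0.012, then 8 N rising to 10 N at the bottom, plus light damping. As the plunger comes back up, a ratchet inside lifts the pin by one click, about 5.5 mm, in 0.4 s or less; strokes under about 0.021, or not let right back up, do little or nothing.
- pin (a joint): How far the indicator pin stands out beyond its sunk position, in m: starts between 0 and 0.007, rises about 5.5 mm with each full stroke, holds its height between strokes (it may dip 1 or 2 mm as the plunger goes down), and once past about 0.02 snaps by itself to 0.028 (fully out) and stays. It takes about 3 to 5 full strokes; more do no harm.
- pin_rod: The indicator pin: plain steel, upright, 12 mm diameter, in a flat boss 22 mm wide and 6 mm high. Origin at the centre of its top face: 135 mm above the bench (4 mm above the boss) when the joint pin is 0, 163 mm when fully out. Not to be touched.
- charged: The other canister, of the same make and size, already charged: its pin is fixed out, its top 163 mm above the bench. Origin at the centre of its underside, axes as for the first. Leave alone.
- charged_plunger (a joint): Travel of the charged canister's plunger in m: 0 up, 0.025 down; a spring holds it up with about 2.5 N. Leave alone.
- amber_bottle: Loose brown glass bottle, 48 mm in diameter, 110 mm high, standing between the canisters. Origin at the centre of its underside.
- pill_jar: Loose white jar, 60 mm in diameter, 85 mm high, beyond the canisters. Origin at the centre of its underside.
- spray_can_a: Loose spray can with a black cap, 54 mm in diameter, 165 mm high, to the left. Origin at the centre of its underside.
- spray_can_b: Loose spray can with a yellow cap, 54 mm in diameter, 165 mm high, to the right. Origin at the centre of its underside.
- syringe: Loose capped plastic syringe lying flat, about 140 mm long, 20 mm high, beyond the canisters on the right. Origin under the middle of the barrel.
- steel_dish: Loose steel bowl, 100 mm in diameter, 35 mm high, beyond the canisters. Origin at the centre of its underside.
- tape_roll: Loose white tape roll lying flat, 90 mm in diameter, 40 mm high, beyond the canisters on the left. Origin at the centre of its underside.

How it is judged:
On the way:
1. the sunk pin has popped fully out (value of joint pin above 0.025 m), for 0.1 s.
At the end, for the whole second after the job is handed in: The pin stands at least 25 mm above its sunk position (it snaps to 28 mm), the plunger is back up within 3 mm, and both canisters stand upright on the bench at rest (value of joint pin above 0.025 m and value of joint each of plunger, charged_plunger below 0.003 m and angle between each of canister, charged's own z axis and vertical below 0.05 rad and height (world z) of canister below 0.005 m and linear speed of canister below 0.02 m/s); the robot touches nothing.
It fails at once if the pin is touched by the robot (contact force between any of the arm, the fingers and pin_rod above 0.5 N).
It fails at once if a canister is lifted, tipped or pushed away (10 mm up, 0.2 rad, 40 mm) (height (world z) of any of canister, charged above 0.01 m or angle between any of canister, charged's own z axis and vertical above 0.2 rad or distance of any of canister, charged from where it was at the start of the episode above 0.04 m).
It fails at once if the charged canister's plunger is pressed (more than 6 mm) (value of joint charged_plunger above 0.006 m).
It fails at once if a bystander is shifted or lifted by more than 25 mm (distance of any of amber_bottle, pill_jar, spray_can_a, spray_can_b, syringe, steel_dish, tape_roll from where it was at the start of the episode above 0.025 m).
It also fails if it takes over 40 s, if anything falls off the work surface, if the arm or the gripper's body presses on something with over 40 N, if the wrist force passes 120 N, or if a joint passes its speed limit or range.

## Robot

A 6-joint arm with a two-finger parallel gripper is mounted at the origin on the work surface. World frame = base frame: x ahead of the robot, y to its left, z up, the work surface at z = 0. Lengths are in m, angles in rad, forces in N, time in s.
With the tool pointing down it reaches from about 0.375 to 0.9 m from the base axis. Payload 3.1 kg.
Tool frame: the origin (TCP) lies at the very end of the fingers, on their centre line; the grasp point (between the pads) lies 19 mm behind it; z points along the fingers, y is the line along which they close (so a half turn about z gives the same grasp; the last joint's range is limited). The gripper opens to 85 mm and grips with 20 to 120 N. Pads are 22 mm wide; open, the fingers measure 114 mm over their backs; the gripper's body (76 mm by 85 mm) begins 54 mm behind the grasp point. The pads swing forward as they close: fully open they stand 13 mm farther back than shut.
Start: joints at [1.129, 0.527, 1.433, -0, 1.181, -0.178], TCP at [0.163, 0.603, 0.231] pointing down, gripper open.
Joint ranges: [-3.08, 3.08], [-0.75, 2.2], [0.22, 2.44], [-1.43, 4.57], [0, 2.65], [-2.85, 2.85]. Speed limits (rad/s): [2.79, 2.79, 3.14, 3.14, 3.14, 3.14].

## Interface

Orientations are given as a unit quaternion [x, y, z, w].
In Python, from station import sense, snapshot, camera_params, sign_off gives the robot as it stands.
- The arm moves only by the shell command python3 -m handwheel 'ROWS' [OPENING] [FORCE]. ROWS is JSON, a list that holds one entry, the list of rows, each a list of 4 numbers: the shift along the tool's x, y, z in units of 25 mm (1.0 is 25 mm), then the turn about the tool's z in units of 6 degrees (1.0 is 6 degrees). A call has 1 to 20 rows; each row shifts and turns the commanded pose from where the row before left it, along the tool's axes as they then stand; what a row does not reach is not made up. A row lasts 1/8 s, in which the tool goes at most 62.5 mm and 10.7 degrees, less where a joint would pass 70% of its speed; a pose out of reach is approached as far as the arm can. A call is refused whole if a number of a shift passes 1 or a number of a turn 1, either way. A call with a gripper value outside its range is refused whole. OPENING is the finger opening in mm, from 0 to 85.4, set as the call begins (- or left out, the last holds). The fingers move at their own pace and stop on an object; FORCE is the grip in N (left out, the last holds). Time passes only in rows, so rows that do not move let the fingers close. It gives the time, the measured TCP pose, the force, the opening and the grip force at its end, in the units of the state.
- sense(): the state, without advancing time (a new reading comes with each control period).
- snapshot(name): name is "side" or "top"; returns (picture, depth): 480x640x3 uint8, red, green, blue; 480x640 float32, m along the optical axis (not along the pixel's ray), 0 where there is no reading.
- camera_params(name): a dict with "mtx" (3x3 intrinsics, pixels), "D" ([k1, k2, p1, p2, k3] as OpenCV has them; the pictures are not rectified), "extrinsics" (4x4, takes a point from camera to world coordinates). Camera axes: x right, y up, looking along -z (the intrinsics and any distortion apply to the point x, -y, -z); pixel columns grow to the right and rows downward; lengths in m; the calibration is good to about 2 mm. A picture is of the moment at which its call begins. camera_params takes no time and is no camera call.
- sign_off(): hands the job in; it is judged then, once.
The state is a dict: "t": time; "q": joint angles; "qd": joint speeds; "tau": joint torques, N m; "tcp_pos": TCP position; "tool_rot": TCP orientation; "force": force on the tool from outside, world axes, zero at the start; "ft_torque": the same for the moment, N m; "finger_gap": opening from 0.0 (shut) to 1.0 (fully open); "gripper_force": force on a finger pad.
Only numpy, scipy, OpenCV 4.12 (cv2) and the standard library are available. Lean on these libraries where they do the work, as an engineer would, in place of code of your own. Each camera call takes 0.05 s, during which the arm holds its last target. There are 200 camera calls.

## Working session

There is one attempt and no reset: what is moved stays moved. The work goes in short steps, Python scripts to look and compute and a shell command to move; the robot and the scene stay as the last step left them, time stands still between calls to the robot, and variables do not carry over. Pictures are saved under pics/ and viewed, at most 10 in all, crops included, and the job is handed in when it is done.

```bash
mkdir -p pics; cat > h.py <<'E'
import numpy as np, cv2
from station import *
def world(name, dep, uv):
    p=camera_params(name); K=np.array(p["mtx"]); D=np.array(p["D"]); T=np.array(p["extrinsics"])
    uv=np.atleast_2d(uv).astype(float)
    n=cv2.undistortPoints(uv[:,None],K,D)[:,0]
    d=np.array([dep[int(round(v)),int(round(u))] for u,v in uv])[:,None]
    c=np.hstack([n[:,:1]*d,-n[:,1:]*d,-d])
    return c@T[:3,:3].T+T[:3,3]
def plane(name, uv, z):
    p=camera_params(name); K=np.array(p["mtx"]); D=np.array(p["D"]); T=np.array(p["extrinsics"])
    n=cv2.undistortPoints(np.atleast_2d(uv).astype(float)[:,None],K,D)[:,0]
    r=np.c_[n[:,0],-n[:,1],-np.ones(len(n))]@T[:3,:3].T
    o=T[:3,3]; return o+r*((z-o[2])/r[:,2])[:,None]
E
python3 - <<'E'
from h import *
for n in("top","side"):
    im,d=snapshot(n); cv2.imwrite(f"pics/{n}0.png",im[:,:,::-1]); np.save(f"{n}0.npy",d)
    print(n,np.array(camera_params(n)["extrinsics"]).round(3).tolist())
s=sense();print(s["t"],s["tcp_pos"],s["tool_rot"],s["force"])
E
```

```text
top [[-0.042, 0.978, -0.206, 0.401], [-0.999, -0.041, 0.01, -0.009], [0.002, 0.206, 0.979, 1.134], [0.0, 0.0, 0.0, 1.0]]
side [[0.987, 0.099, -0.129, 0.459], [-0.163, 0.573, -0.803, -0.921], [-0.006, 0.814, 0.581, 0.804], [0.0, 0.0, 0.0, 1.0]]
0.1 [0.16266083 0.60279988 0.23043942] [ 1.31490351e-01  9.91316977e-01 -9.26033956e-04 -2.83816044e-04] [0.44681328 0.53869341 0.33255541]
```

View pics/top0.png

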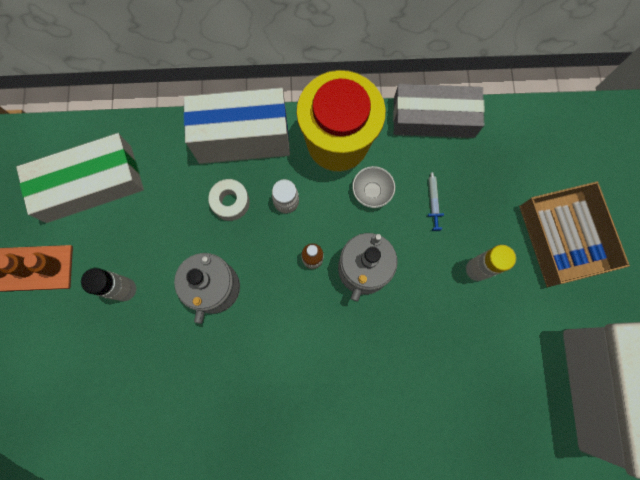

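View pics/side0.png

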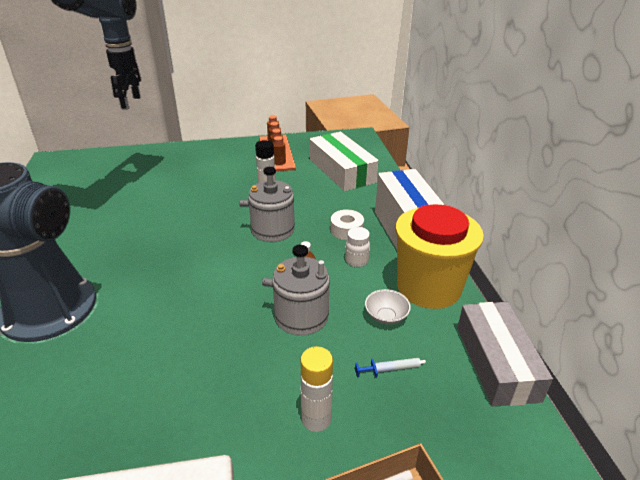

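The top view shows the left canister with its head near (196,278), pin (205,260) and valve (197,300), and the right one with its head near (372,256) and pin (378,238). In the side view the near (right) canister's pin at (320,268) stands tall, and the far one's looks sunk. I'll measure both to confirm.

```bash
python3 - <<'E'
from h import *
for n,boxes in(("top",[(170,240,240,325),(340,230,400,300)]),("side",[(240,160,300,245),(262,240,335,335)])):
    im=cv2.imread(f"pics/{n}0.png"); d=np.load(f"{n}0.npy")
    for b in boxes:
        x0,y0,x1,y1=b
        uu,vv=np.meshgrid(np.arange(x0,x1),np.arange(y0,y1)); uv=np.c_[uu.ravel(),vv.ravel()]
        P=world(n,d,uv); v=im[uv[:,1],uv[:,0]].max(1); hsv=cv2.cvtColor(im,cv2.COLOR_BGR2HSV)[uv[:,1],uv[:,0]]
        m=(P[:,2]>.17)&(P[:,2]<.2)&(v<60)
        mm=m&(P[:,2]>np.percentile(P[m,2],50)-.004)
        print(n,b,"head",mm.sum(),P[mm].mean(0).round(4),"minmax",((P[mm].max(0)+P[mm].min(0))/2).round(4), "plane",plane(n,uv[mm].mean(0),.19).round(4))
        c=(P[mm].max(0)+P[mm].min(0))/2
        r=np.hypot(*(P[:,:2]-c[:2]).T)
        l=(abs(P[:,2]-.125)<.004)&(r<.065); print(" lid z",l.sum(),P[l].mean(0).round(4))
        o=(hsv[:,0]>8)&(hsv[:,0]<25)&(hsv[:,1]>130)&(hsv[:,2]>110)&(r<.08); print(" valve",o.sum(),P[o].mean(0).round(4),uv[o].mean(0))
        # points above the lid in the ring around 43mm
        k=(abs(r-.043)<.014)&(P[:,2]>.131)&~o; print(" pin ring",k.sum(),P[k].mean(0).round(4),P[k][:,2].max().round(4),np.hypot(*(P[k].mean(0)-c)[:2]).round(3))
    im2=im[boxes[0][1]:boxes[0][3],boxes[0][0]:boxes[0][2]]; im3=im[boxes[1][1]:boxes[1][3],boxes[1][0]:boxes[1][2]]
    h=280; f=[cv2.resize(i,(int(i.shape[1]*h/i.shape[0]),h)) for i in(im2,im3)]
    cv2.imwrite(f"pics/{n}1.png",np.hstack(f))
a,b=cv2.imread("pics/top1.png"),cv2.imread("pics/side1.png"); w=max(a.shape[1],b.shape[1])
cv2.imwrite("pics/both1.png",np.vstack([np.pad(i,((0,0),(0,w-i.shape[1]),(0,0))) for i in(a,b)]))
d=np.load("top0.npy"); im=cv2.imread("pics/top0.png")
for n,uv in dict(spray_a=(97,282),amber=(312,250),tape=(238,208),jar=(285,187)).items(): print(n,world("top",d,uv).round(3))
E
```

```text
top (170, 240, 240, 325) head 196 [0.5389 0.2198 0.1893] minmax [0.5391 0.2196 0.1893] plane [[0.5388 0.2196 0.19  ]]
 lid z 1840 [0.5384 0.219  0.1246]
 valve 55 [0.4974 0.2279 0.1336] [196.67272727 300.74545455]
 pin ring 58 [0.5791 0.2119 0.1341] 0.1403 0.041
top (340, 230, 400, 300) head 189 [ 0.5674 -0.1233  0.1896] minmax [ 0.5674 -0.1238  0.1894] plane [[ 0.5674 -0.1233  0.19  ]]
 lid z 1844 [ 0.5662 -0.1225  0.1248]
 valve 53 [ 0.5279 -0.1068  0.1337] [362.35849057 278.67924528]
 pin ring 69 [ 0.6044 -0.1382  0.1476] 0.166 0.04
side (240, 160, 300, 245) head 67 [0.5387 0.215  0.1883] minmax [0.5393 0.2164 0.1879] plane [[0.5385 0.2118 0.19  ]]
 lid z 585 [0.5375 0.2072 0.1241]
 valve 28 [0.4962 0.2258 0.1328] [253.71428571 188.21428571]
 pin ring 18 [0.5754 0.2081 0.1335] 0.1372 0.037
side (262, 240, 335, 335) head 128 [ 0.5665 -0.1285  0.1888] minmax [ 0.567  -0.1265  0.1882] plane [[ 0.5663 -0.13    0.19  ]]
 lid z 1121 [ 0.5629 -0.1356  0.1245]
 valve 48 [ 0.5272 -0.1096  0.1327] [280.4375     267.70833333]
 pin ring 101 [ 0.6031 -0.1443  0.1472] 0.1647 0.04
spray_a [[0.539 0.417 0.164]]
amber [[ 0.596 -0.007  0.108]]
tape [[0.713 0.157 0.041]]
jar [[0.744 0.047 0.085]]
```

View pics/both1.png

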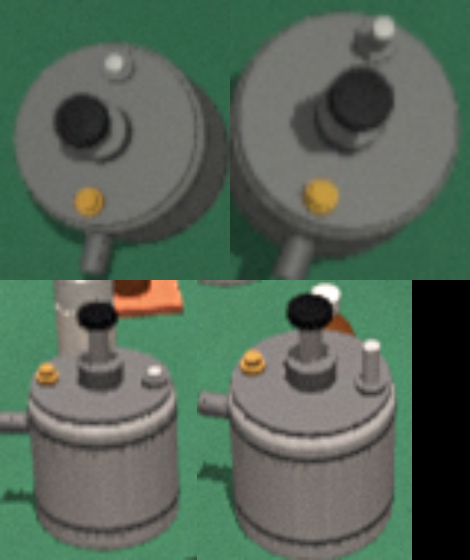

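The left canister is the target: axis (0.539, 0.2195), lid at 0.125, head at 0.19, and a low pin about 0.041 from the axis towards +x. The right one's pin is out, with its top at 0.165. The tool's x axis already runs along the pin line, so no turn is needed. I'll close the fingers and travel over the head.

```bash
python3 -m handwheel '[[[-0.92,-0.54,-0.2,0],[-0.92,-0.54,-0.2,0],[-0.92,-0.54,-0.2,0],[-0.92,-0.54,-0.2,0],[-0.92,-0.54,0,0],[-0.92,-0.54,0,0],[-0.92,-0.54,0,0],[-0.92,-0.54,0,0],[-0.92,-0.54,0,0],[-0.92,-0.54,0,0],[-0.92,-0.54,0,0],[-0.92,-0.54,0,0],[-0.92,-0.54,0,0],[-0.92,-0.54,0,0],[-0.92,-0.54,0,0],[-0.92,-0.54,0,0],[-0.92,-0.54,0,0],[-0.92,-0.54,0,0],[-0.92,-0.54,0,0],[0,0,0,0]]]' 0 30
python3 - <<'E'
from h import *
from scipy.spatial.transform import Rotation as R
s=sense(); print(s["t"],s["tcp_pos"],s["finger_gap"],R.from_quat(s["tool_rot"]).inv().apply(np.array([.539,.2192,.2])-s["tcp_pos"])/.025)
E
```

```text
t: 2.6
tcp_pos: [0.519, 0.2406, 0.2508]
tool_rot: [0.133, 0.991, -0.0, -0.0]
force: [-0.9, 0.2, 0.3]
finger_gap: -0.0
gripper_force: 0.0
2.6 [0.51897216 0.24055447 0.2508416 ] -6.112669153850735e-05 [-0.99813807 -0.61252037  2.03365003]
```

```bash
python3 -m handwheel '[[[-0.5,-0.3,0,0],[-0.5,-0.31,0.5,0],[0,0,0.8,0],[0,0,0.5,0],[0,0,0,0]]]'
python3 - <<'E'
from h import *
from scipy.spatial.transform import Rotation as R
s=sense(); print(s["t"],s["tcp_pos"],s["force"],R.from_quat(s["tool_rot"]).inv().apply(np.array([.539,.2192,.2])-s["tcp_pos"])/.025)
t=cv2.resize(snapshot("top")[0][220:330,140:270],(520,440)); d=cv2.resize(snapshot("side")[0][130:250,220:320],(275,330))
o=np.zeros((440,795,3),np.uint8); o[:,:520]=t; o[:330,520:]=d
cv2.imwrite("pics/over.png",o[:,:,::-1])
E
```

```text
t: 3.22
tcp_pos: [0.5372, 0.2203, 0.2048]
tool_rot: [0.131, 0.991, -0.001, -0.002]
force: [1.0, -0.3, 0.1]
finger_gap: 0.0
gripper_force: 0.0
3.225 [0.53715373 0.22033407 0.20476983] [ 0.96941923 -0.30115988  0.08753997] [-0.08369092 -0.02426049  0.19058056]
```

View pics/over.png

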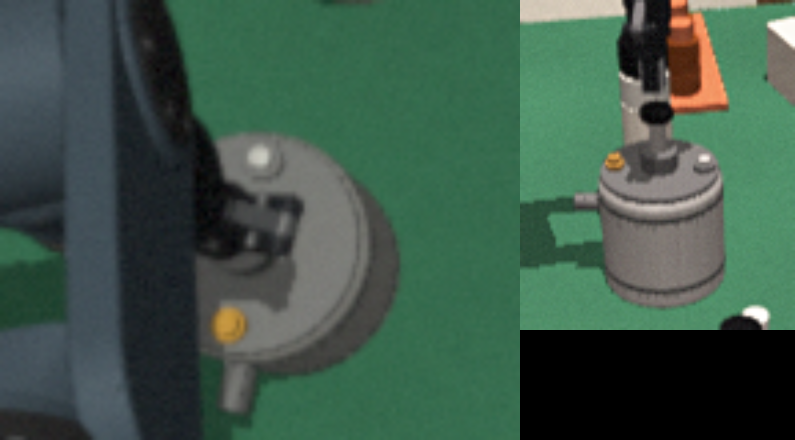

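The side crop shows the shut fingertips just above the black head at about (657,105), with the pin at (705,160) well clear. I'll start with a gentle press.

```bash
python3 -m handwheel '[[[-0.06,-0.02,0.4,0],[0,0,0.4,0],[0,0,0.4,0],[0,0,0.3,0],[0,0,0,0],[0,0,0,0]]]'
```

```text
t: 4.08
tcp_pos: [0.5401, 0.2198, 0.1698]
tool_rot: [0.131, 0.991, 0.0, 0.001]
force: [-1.0, -0.4, 8.4]
finger_gap: 0.0
gripper_force: 4.5
```

```bash
python3 -m handwheel '[[[0,0,0.15,0],[0,0,0.07,0],[0,0,0,0],[0,0,0,0]]]'
```

```text
t: 4.58
tcp_pos: [0.5401, 0.2198, 0.165]
tool_rot: [0.131, 0.991, 0.0, 0.001]
force: [-2.0, -0.7, 13.0]
finger_gap: -0.002
gripper_force: 5.9
```

The force of 13 N at z = 0.165 means it has reached the hard stop. Next: release, wait, and repeat.

```bash
python3 -m handwheel '[[[0,0,-0.66,0],[0,0,-0.66,0],[0,0,0,0],[0,0,0,0],[0,0,0,0],[0,0,0,0],[0,0,0.44,0],[0,0,0.44,0],[0,0,0.44,0],[0,0,0,0],[0,0,0,0]]]'
python3 -m handwheel '[[[0,0,-0.66,0],[0,0,-0.66,0],[0,0,0,0],[0,0,0,0],[0,0,0,0],[0,0,0,0],[0,0,0,0]]]'
python3 - <<'E'
from h import *
a,b=snapshot("top"),snapshot("side")
t=cv2.resize(a[0][220:330,140:270],(520,440)); d=cv2.resize(b[0][130:250,220:320],(275,330))
o=np.zeros((440,795,3),np.uint8); o[:,:520]=t; o[:330,520:]=d
cv2.imwrite("pics/two.png",o[:,:,::-1])
for n,s,b in(("top",a,(195,245,215,270)),("side",b,(278,170,300,195))):
    x0,y0,x1,y1=b; u,v=np.meshgrid(np.arange(x0,x1),np.arange(y0,y1)); P=world(n,s[1],np.c_[u.ravel(),v.ravel()])
    k=(np.hypot(P[:,0]-.58,P[:,1]-.211)<.016)&(P[:,2]>.12); print(n,np.sort(P[k,2])[-6:].round(4))
E
```

```text
t: 5.95
tcp_pos: [0.5403, 0.2199, 0.165]
tool_rot: [0.131, 0.991, 0.0, 0.001]
force: [-1.7, -0.9, 13.2]
finger_gap: 0.003
gripper_force: 6.6
t: 6.82
tcp_pos: [0.5392, 0.2196, 0.1959]
tool_rot: [0.132, 0.991, -0.0, -0.0]
force: [0.3, -0.2, -0.4]
finger_gap: -0.005
gripper_force: 0.0
top [0.1495 0.1495 0.1496 0.1498 0.1504 0.1508]
side [0.1454 0.1457 0.1459 0.146  0.1461 0.1472]
```

View pics/two.png

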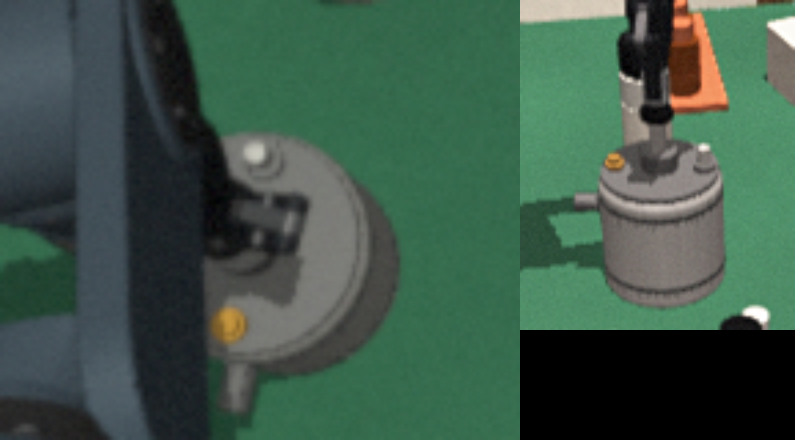

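The side crop shows the pin at (704,155) has risen to about 0.148, so both strokes counted. I'll do two more.

```bash
cat > pin.py <<'E'
from h import *
a,b=snapshot("top"),snapshot("side")
t=cv2.resize(a[0][220:330,140:270],(520,440)); d=cv2.resize(b[0][130:250,220:320],(275,330))
o=np.zeros((440,795,3),np.uint8); o[:,:520]=t; o[:330,520:]=d
import sys; cv2.imwrite(f"pics/{sys.argv[1]}.png",o[:,:,::-1])
for n,s,b in(("top",a,(190,240,215,270)),("side",b,(278,165,300,195))):
    x0,y0,x1,y1=b; u,v=np.meshgrid(np.arange(x0,x1),np.arange(y0,y1)); P=world(n,s[1],np.c_[u.ravel(),v.ravel()])
    k=(np.hypot(P[:,0]-.58,P[:,1]-.211)<.016)&(P[:,2]>.12); print(n,np.sort(P[k,2])[-6:].round(4))
E
python3 -m handwheel '[[[0,0,0.44,0],[0,0,0.44,0],[0,0,0.44,0],[0,0,0,0],[0,0,0,0],[0,0,-0.66,0],[0,0,-0.66,0],[0,0,0,0],[0,0,0,0],[0,0,0,0],[0,0,0,0]]]'
python3 -m handwheel '[[[0,0,0.44,0],[0,0,0.44,0],[0,0,0.44,0],[0,0,0,0],[0,0,0,0],[0,0,-0.66,0],[0,0,-0.66,0],[0,0,0,0],[0,0,0,0],[0,0,0,0],[0,0,0,0]]]'
python3 pin.py four
```

```text
t: 8.3
tcp_pos: [0.5389, 0.2196, 0.1956]
tool_rot: [0.132, 0.991, -0.0, -0.001]
force: [0.0, 0.5, -1.0]
finger_gap: 0.002
gripper_force: 0.0
t: 9.68
tcp_pos: [0.5389, 0.2196, 0.1956]
tool_rot: [0.132, 0.991, -0.0, -0.001]
force: [-0.1, 0.9, -0.4]
finger_gap: 0.001
gripper_force: 0.0
top [0.1639 0.164  0.164  0.1647 0.1659 0.1677]
side [0.1623 0.1623 0.1624 0.1627 0.1631 0.1645]
```

View pics/four.png

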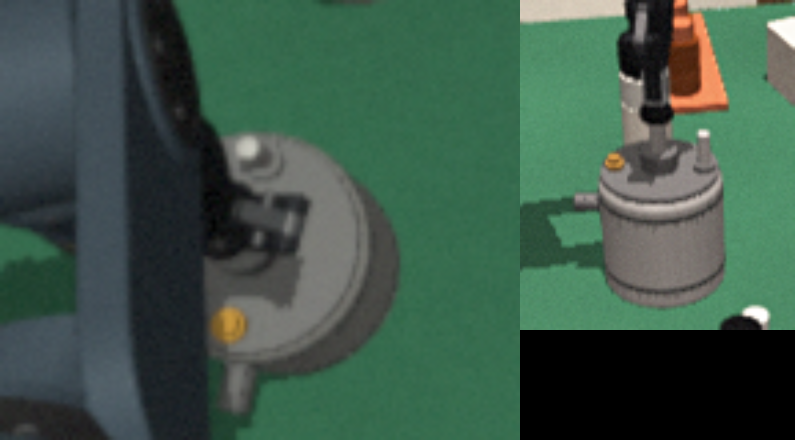

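The pin top measures about 0.163 (side crop, (704,133)), which is fully out. I'll retreat straight up, check, and hand in.

```bash
python3 -m handwheel '[[[0,0,-0.5,0],[0,0,-0.8,0],[0,0,-0.8,0],[0,0,-0.8,0],[0,0,0,0],[0,0,0,0],[0,0,0,0],[0,0,0,0]]]'
python3 pin.py end
python3 - <<'E'
from h import *
d=snapshot("side")[1]; u,v=np.meshgrid(np.arange(255,285),np.arange(160,185)); P=world("side",d,np.c_[u.ravel(),v.ravel()])
k=(np.hypot(P[:,0]-.539,P[:,1]-.219)<.02)&(P[:,2]>.15)&(P[:,2]<.21); print("head top",np.sort(P[k,2])[-15:].round(4)); print(sense()["force"])
print(sign_off())
E
```

```text
t: 10.78
tcp_pos: [0.539, 0.2196, 0.268]
tool_rot: [0.132, 0.991, -0.0, -0.001]
force: [-0.7, 0.3, 0.4]
finger_gap: 0.0
gripper_force: 0.0
top [0.1646 0.1648 0.1655 0.1656 0.1662 0.1663]
side [0.1611 0.1611 0.1614 0.1615 0.1632 0.1638]
head top [0.1894 0.1894 0.1894 0.1895 0.1897 0.1898 0.1899 0.19   0.1902 0.1904
 0.1904 0.1905 0.1906 0.1908 0.1912]
[0.10182561 0.36316537 0.2915365 ]
the job is handed in; nothing more can be done
None
```

The job is handed in: four full strokes on the left canister popped its pin fully out (top at about 163 mm), the plunger is back up at 190 mm, and the arm is clear above it; no verdict came back.

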